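Circlip over the draughts spindle, held spread at its groove

TASK

Lift the U-shaped keeper off the end of the draughts spindle and leave it hanging astride the brass rail, one leg on each side of the bar. Then pick up the circlip pliers from the table, squeeze the handles so that the snap ring on their tips is spread wide, slide the ring down over the end of the shaft to its groove, and finish still holding it there: level, spread wide, around the middle of the groove and touching neither shaft nor discs. Leave the king, rook, bell and mug alone.

Things in the scene. Friction and masses are not known exactly. Their poses are not given: they have to be found in the camera images.
- spindle: Fixed upright draughts spindle; only its place varies. Walnut foot 80 mm across and 15 mm high, on it five maple draughts discs 50 mm across (top face 60 mm above the table), and through them a vertical steel shaft 24 mm in diameter whose flat end is 100 mm above the table. Origin: centre of the foot's underside, z up.
- groove (a point): Middle of the shaft's groove, on the shaft axis, 71 mm above the table. The groove is 18 mm in diameter and 14 mm high (64 to 78 mm above the table); above it the 24 mm shaft goes on for 22 mm.
- keeper: Loose keeper, 80 to 130 g: inverted U of aluminium strap, its top strap resting on the shaft's end, one leg each side of the discs. Top strap 68 mm along x, 22 mm along y, 4 mm thick. Legs at x = -32 and 32 mm reach 70 mm below the origin, 60 mm clear between them, 76 mm over their rubber feet. Origin: centre of the top strap's underside, at first 100 mm above the table; z up, yaw within 0.5 rad.
- keeper_tab (a point): Middle of the keeper's finger tab, 19 mm above the keeper's origin. The tab stands on the top strap: 24 mm along the keeper's x, 9 mm thick along its y, rising from 4 to 34 mm above the origin.
- rail: Fixed brass rail: round bar 12 mm thick, 200 mm long along the rail's y, on two posts 16 mm thick at its ends with round feet 70 mm across. The bar's top is 136 mm above the table. It stands left or right of the spindle, at a yaw within 0.3 rad. Origin: on the table under the bar's middle, z up.
- rail_mid (a point): Middle of the bar, on its axis, 130 mm above the table.
- pliers: Loose circlip pliers, about 190 g, flat on the table across from the rail, snap ring fixed on their tips. Two uncrossed arms on one pivot: squeezing the handles spreads jaws and ring. This body is the +y arm; origin on the pivot axis at the underside, z up, x to the jaws along the tool's mid-line when fully squeezed; let go, the mid-line is turned +0.115 rad about z. 82 mm from pivot to far edge of ring.
- spread (a joint): Squeeze of the pliers (turn of their -y arm), rad: 0 let go (ring 18 mm wide inside, too narrow for the shaft); 0.23 fully squeezed on a stop (ring 32 mm wide inside). A spring drives it back to 0; about 10 N between the fingers at pliers_grip reaches the stop, and squeezing harder does no harm. Spread wide means above 0.16.
- clip_centre (a point): Centre of the snap ring when it is fully spread: fixed to pliers 62 mm ahead of the pivot (+x), 10 mm above the underside, at mid thickness of the ring (5 mm thick).
- pliers_grip (a point): Where to squeeze: fixed to pliers 65 mm behind the pivot (-x), 10 mm up, midway between the squeezed handles; let go, the middle lies 7.5 mm towards -y. Handles: black sleeves 20 mm high (0 to 20 mm above the underside), 10 mm thick, 28 to 118 mm behind the pivot. Fully squeezed parallel, 44 mm over their outsides; let go flared, 59 mm over their outsides here.
- king: Loose boxwood king, 38 mm across, 95 mm tall; bystander. Origin at its underside.
- rook: Loose ebonised rook, 36 mm across, 56 mm tall; bystander. Origin at its underside.
- bell: Loose chrome desk bell, 84 mm across, 54 mm tall; bystander. Origin at its underside.
- mug: Loose cream porcelain mug, 80 mm across, 90 mm tall; bystander. Origin at its underside.
There are look-alikes about, which are no part of the job. What is shaped like the spindle but orange is not meant. Leave any white look-alike of the pliers alone.

How it is judged:
By the outcome, as a careful person would: the job done as asked, in the order asked, and still so for the second after the job is handed in, while the arm keeps its last pose, push and grip.
It also fails if it takes over 64 s, if anything falls off the work surface, if the arm or the gripper's body presses on something with over 40 N, if the wrist force passes 120 N, or if a joint passes its speed limit or range.

ROBOT

A 7-joint arm with a two-finger parallel gripper is mounted at the origin on the work surface. World frame = base frame: x ahead of the robot, y to its left, z up, the work surface at z = 0. Lengths are in m, angles in rad, forces in N, time in s.
With the tool pointing down it reaches from about 0.4 to 0.85 m from the base axis. Payload 6.9 kg.
Tool frame: the origin (TCP) lies midway between the tips of the shut fingers; the grasp point (between the pads) lies 19 mm behind it (env.tcp_to_grasp is the distance from the TCP to the grasp point, in m); z points along the fingers, y is the line along which they close (so a half turn about z gives the same grasp; the last joint's range is limited). The gripper opens to 85 mm and grips with 20 to 120 N. Pads are 22 mm wide; open, the fingers measure 114 mm over their backs; the gripper's body (76 mm by 85 mm) begins 54 mm behind the grasp point. The pads swing forward as they close: fully open they stand 13 mm farther back than shut.
Start: joints at [1.29, 0.507, -0.238, 1.5, 0.126, 1.149, -0.155], TCP at [0.235, -0.579, 0.231] pointing down, gripper open.
Joint ranges: [-3.08, 3.08], [-0.24, 2.05], [-1.43, 1.35], [0, 2.5], [-1.52, 4.66], [0.17, 1.96], [-2.89, 2.89]. Speed limits (rad/s): [2.39, 2.39, 3.14, 3.14, 3.14, 3.14, 3.14].

INTERFACE

Orientations are given as a unit quaternion [x, y, z, w].
In Python, from bench import env gives the robot as it stands.
- The arm moves only by the shell command python3 -m crank 'ROWS'. ROWS is JSON, a list of rows, each an object with "dp": the shift along the world's x, y, z in m, a list of three; "dr": the turn, a rotation vector about the world's x, y, z in rad, a list of three; "grip": the opening, from -1 (shut) to 1 (fully open), so that 0 is half open. A call has 1 to 8 rows; each row is the pose to reach, as a shift and turn from the pose commanded when the call began; what a row does not reach only later rows make up. A row lasts 1/10 s, in which the tool goes at most 50 mm and 8.59 degrees, less where a joint would pass 70% of its speed; a pose out of reach is approached as far as the arm can. A call with a gripper value outside its range is refused whole. The fingers move at their own pace and stop on an object; the grip force is fixed at half the most. Time passes only in rows, so rows that repeat a pose let the fingers close. It gives the time, the measured TCP pose, the force, the opening and the grip force at its end, in the units of the state.
- env.get_obs(): the state, without advancing time (a new reading comes with each control period).
- env.snapshot(name): name is "scene" or "top" or "wrist"; returns the picture (420x560x3 uint8, red, green, blue); there is no depth.
- env.camera_params(name): a dict with "fx", "fy", "cx", "cy" (pixels), "T" (4x4, takes a point from camera to world coordinates); the wrist camera has in their place "tool_from_camera" (4x4, takes a point from camera to tool coordinates, whose origin is the TCP and whose axes are the flange's). Camera axes: x right, y up, looking along -z (the intrinsics and any distortion apply to the point x, -y, -z); pixel columns grow to the right and rows downward; lengths in m; the calibration is good to about 2 mm. A picture is of the moment at which its call begins: read the wrist's pose just before it. camera_params takes no time and is no camera call.
- env.finish_job(): hands the job in; it is judged then, once.
Trained networks look in the newest picture that a camera, given by its name, has taken for a name from the list of things; names that differ only in an ending like _2 or _b are one class to them, and where a whole thing is asked for, a point or a joint stands for the part that bears it (a point fixed in the world has none). Each returns a list of dicts, best first, with "score" (0 to 1); they miss things now and then, are a little off and sometimes report something else, mostly with a low value. They report only what shows in the picture. A call takes as long as a camera call. They do not tell look-alikes from the thing itself.
- env.find_in(camera, target): "rect" ([left, top, right, bottom] in pixels, round what is visible of it).
- env.masks_of(camera, target): "pixels" (420x560 bool, what is visible of it) and "rect" ([left, top, right, bottom] in pixels, round what is visible of it).
- env.tip_of(camera, target): "centre" ([column, row] in pixels: a listed point, or the origin of a listed thing).
The state is a dict: "clock": time; "q": joint angles; "qvel": joint speeds; "joint_torque": joint torques, N m; "tcp_pos": TCP position; "orientation": TCP orientation; "wrist_force": force on the tool from outside, world axes, zero at the start; "wrist_torque": the same for the moment, N m; "width": opening from 0.0 (shut) to 1.0 (fully open); "grasp_force": force on a finger pad.
Only numpy, scipy, OpenCV 4.12 (cv2) and the standard library are available. Lean on these libraries where they do the work, as an engineer would, in place of code of your own. Each camera call takes 0.05 s, during which the arm holds its last target. There are 200 camera calls.

## Working session

There is one attempt and no reset: what is moved stays moved. The work goes in short steps, Python scripts to look and compute and a shell command to move; the robot and the scene stay as the last step left them, time stands still between calls to the robot, and variables do not carry over. Pictures are saved under pics/ and viewed, at most 10 in all, crops included, and the job is handed in when it is done.

```bash
mkdir -p pics; ls
cat > h.py <<'E'
import numpy as np, cv2
from bench import env
from scipy.spatial.transform import Rotation as R
def cam(n):
    p=env.camera_params(n); K=[p[k] for k in("fx","fy","cx","cy")]
    if "T" in p: T=np.array(p["T"])
    else:
        o=env.get_obs(); W=np.eye(4); W[:3,:3]=R.from_quat(o["orientation"]).as_matrix(); W[:3,3]=o["tcp_pos"]
        T=W@np.array(p["tool_from_camera"])
    return K,T,p
def ray(c,uv):
    K,T,p=c; d=np.array([(uv[0]-K[2])/K[0],-(uv[1]-K[3])/K[1],-1.]); d=T[:3,:3]@d
    return T[:3,3],d/np.linalg.norm(d)
def atz(c,uv,z):
    o,d=ray(c,uv); return o+d*(z-o[2])/d[2]
def tri(rs):
    A=sum(np.eye(3)-np.outer(d,d) for o,d in rs); b=sum((np.eye(3)-np.outer(d,d))@o for o,d in rs)
    return np.linalg.solve(A,b)
def proj(c,P):
    K,T,p=c; q=T[:3,:3].T@(np.array(P)-T[:3,3]); return np.array([K[2]+K[0]*q[0]/-q[2],K[3]-K[1]*q[1]/-q[2]])
def save(n,im): cv2.imwrite("pics/"+n+".png",im[...,::-1])
E
python3 - <<'E'
from h import *
np.set_printoptions(precision=4,suppress=True)
for n in("scene","top"):
    im=env.snapshot(n); save(n,im); c=cam(n); print(n,c[0],c[1],[k for k in c[2]])
    for t in("spindle","groove","keeper","keeper_tab","rail","rail_mid","pliers","clip_centre","pliers_grip"):
        print(t,[(np.round(d["centre"],1),round(d["score"],2)) for d in env.tip_of(n,t)[:3]])
print({k:np.round(v,3) for k,v in env.get_obs().items()}, env.tcp_to_grasp)
E
```

```text
pics
scene [478.42852252112823, 478.42852252112823, 285.0226108717321, 214.7531240509955] [[-0.6088 -0.6881  0.3948  0.9339]
 [ 0.7934 -0.5284  0.3023  0.279 ]
 [ 0.0006  0.4973  0.8676  0.9071]
 [ 0.      0.      0.      1.    ]] ['fx', 'fy', 'cx', 'cy', 'T']
spindle [(array([228.2, 210.1]), 0.8), (array([279.4, 235.1]), 0.74)]
groove [(array([278.5, 218.7]), 0.72), (array([226.4, 192.6]), 0.55)]
keeper [(array([278.1, 208.9]), 0.94)]
keeper_tab [(array([279.9, 207. ]), 0.89), (array([261.2, 347.1]), 0.73)]
rail []
rail_mid [(array([427.8, 309.2]), 0.82)]
pliers [(array([294.9, 130.7]), 0.71), (array([183.5, 166.9]), 0.65)]
clip_centre [(array([156.6, 178.9]), 0.87), (array([295.8, 109.1]), 0.82)]
pliers_grip [(array([206.5, 154.9]), 0.84), (array([296.4, 148.7]), 0.81), (array([264.4, 348. ]), 0.35)]
top [399.82440767262966, 399.82440767262966, 284.1792179193509, 208.15385782677106] [[-0.1724  0.9651 -0.1971  0.3882]
 [-0.985  -0.1699  0.0298  0.032 ]
 [-0.0047  0.1993  0.9799  1.0223]
 [ 0.      0.      0.      1.    ]] ['fx', 'fy', 'cx', 'cy', 'T']
spindle [(array([339. , 199.6])
[... 432 characters left out ...]
clip_centre [(array([399.1, 175.4]), 0.88), (array([386.9, 320.7]), 0.75), (array([147.5, 226.4]), 0.6)]
pliers_grip [(array([345.8, 287. ]), 0.63), (array([400.4, 222.2]), 0.6)]
{'clock': np.float64(1.0), 'q': array([ 1.29 ,  0.507, -0.238,  1.5  ,  0.126,  1.149, -0.155]), 'qvel': array([-0.   ,  0.001, -0.002,  0.   ,  0.   ,  0.   , -0.   ]), 'joint_torque': array([  0.001, -62.035,  -2.184, -24.996,   0.014,   0.002,  -0.   ]), 'tcp_pos': array([ 0.235, -0.579,  0.231]), 'orientation': array([ 0.981,  0.192, -0.   ,  0.   ]), 'wrist_force': array([-0.55 ,  0.929, -0.027]), 'wrist_torque': array([ 0.02 ,  0.014, -0.022]), 'grasp_force': np.float64(0.0), 'width': np.float64(1.001)} 0.0187
```

View pictures.

View pics/scene.png

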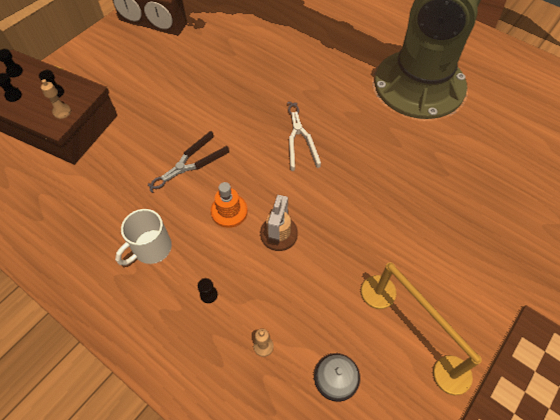

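View pics/top.png

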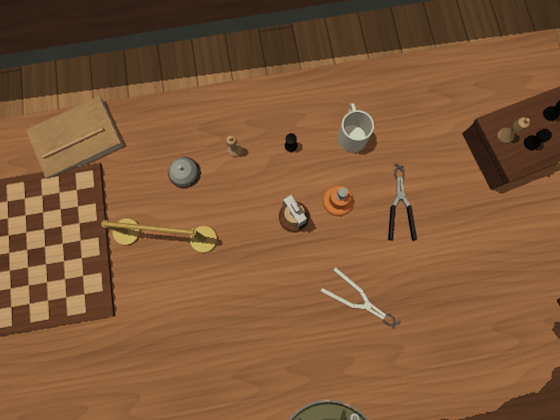

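Run:
```python
from h import *
np.set_printoptions(precision=4,suppress=True)
s=cam("scene");t=cam("top")
def p(n,a,b):
    P=tri([ray(s,a),ray(t,b)]); print(n,P,proj(s,P)-a,proj(t,P)-b)
p("groove",(278.5,218.7),(297.1,208.8)); p("keeper",(278.1,208.9),(293.4,207.8)); p("tab",(279.9,207),(296.1,207.7))
p("spindle",(279.4,235.1),(292.9,213.6))
p("railmid",(427.8,309.2),(146,226.2))
p("pl0",(294.9,130.7),(364.9,306.8));p("pl1",(183.5,166.9),(403.1,197.4))
p("cl0",(295.8,109.1),(386.9,320.7));p("cl1",(156.6,178.9),(399.1,175.4))
p("gr0",(296.4,148.7),(345.8,287));p("gr1",(206.5,154.9),(400.4,222.2))
```

```text
groove [ 0.5702 -0.0226  0.0703] [-2.6501 -0.7046] [-1.8472  1.3186]
keeper [ 0.5688 -0.0172  0.1099] [0.0655 0.0162] [ 0.045  -0.0334]
tab [ 0.5658 -0.0198  0.1123] [-1.8537 -0.4834] [-1.2933  0.9354]
spindle [ 0.5727 -0.016   0.0089] [-1.3216 -0.3341] [-0.9071  0.6525]
railmid [0.5806 0.3135 0.137 ] [2.4522 0.4071] [ 1.6333 -0.862 ]
pl0 [ 0.3148 -0.1588 -0.0045] [2.0054 0.469 ] [ 1.6059 -1.2169]
pl1 [ 0.5652 -0.3055  0.0022] [-2.0942 -0.7347] [-1.5538  1.2153]
cl0 [ 0.2719 -0.196   0.0117] [-0.4313 -0.1144] [-0.3666  0.2652]
cl1 [ 0.6276 -0.3141  0.0126] [1.899  0.6091] [ 1.2939 -1.1168]
gr0 [ 0.3697 -0.1166  0.0149] [1.053  0.2495] [ 0.8198 -0.6102]
gr1 [ 0.5042 -0.2872 -0.003 ] [-1.1224 -0.3768] [-0.8575  0.6576]
```

```bash
python3 -m crank '[{"dp":[0.034,0.034,0.012],"dr":[0,0,0],"grip":1},{"dp":[0.068,0.068,0.024],"dr":[0,0,0],"grip":1},{"dp":[0.1,0.1,0.036],"dr":[0,0,0],"grip":1},{"dp":[0.134,0.134,0.048],"dr":[0,0,0],"grip":1},{"dp":[0.168,0.168,0.06],"dr":[0,0,0],"grip":1},{"dp":[0.2,0.2,0.07],"dr":[0,0,0],"grip":1},{"dp":[0.234,0.234,0.08],"dr":[0,0,0],"grip":1},{"dp":[0.26,0.26,0.09],"dr":[0,0,0],"grip":1}]'
python3 - <<'E'
from h import *
np.set_printoptions(precision=4,suppress=True)
p=env.camera_params("wrist"); print({k:np.round(v,4) for k,v in p.items()})
c=cam("wrist"); o=env.get_obs(); print(o["tcp_pos"],o["qvel"])
for P in((.568,-.018,.12),(.565,-.305,.01),(.63,-.314,.01)): print(proj(c,P))
E
```

```text
clock: 1.8
tcp_pos: [0.4972, -0.3161, 0.322]
orientation: [0.981, 0.193, 0.001, -0.0]
wrist_force: [0.9, 0.0, -0.1]
width: 1.002
grasp_force: 0.0
{'fx': np.float64(296.7078), 'fy': np.float64(296.7078), 'cx': np.float64(272.6678), 'cy': np.float64(207.4442), 'tool_from_camera': array([[ 0.0003,  0.9515,  0.3078,  0.0793],
       [ 1.    , -0.0001, -0.0006,  0.0003],
       [-0.0005,  0.3078, -0.9515, -0.1429],
       [ 0.    ,  0.    ,  0.    ,  1.    ]])}
[ 0.4972 -0.3161  0.322 ] [-0.5733  0.0764 -0.0648 -0.3817  0.0534  0.3182 -0.6112]
[24.0423  7.9386]
[282.7787 120.5573]
[306.5066  78.7386]
```

```bash
python3 -m crank '[{"dp":[0.01,0.04,0],"dr":[0,0,0],"grip":1},{"dp":[0.02,0.085,0],"dr":[0,0,0],"grip":1},{"dp":[0.03,0.13,0],"dr":[0,0,0],"grip":1},{"dp":[0.04,0.175,0],"dr":[0,0,0],"grip":1},{"dp":[0.05,0.22,0],"dr":[0,0,0],"grip":1},{"dp":[0.06,0.265,0],"dr":[0,0,0],"grip":1},{"dp":[0.07,0.295,0],"dr":[0,0,0],"grip":1},{"dp":[0.07,0.295,0],"dr":[0,0,0],"grip":1}]'
python3 - <<'E'
from h import *
np.set_printoptions(precision=4,suppress=True)
c=cam("wrist"); o=env.get_obs(); print(o["tcp_pos"],o["qvel"])
im=env.snapshot("wrist")
for t in("keeper_tab","keeper","groove","rail_mid"):
    print(t,[(np.round(d["centre"],1),round(d["score"],2)) for d in env.tip_of("wrist",t)[:3]])
    print(proj(c,{"keeper_tab":(.568,-.018,.119),"keeper":(.568,-.018,.1),"groove":(.568,-.018,.071),"rail_mid":(.5806,.3135,.13)}[t]))
m=env.masks_of("wrist","keeper_tab"); print([(d["score"],d["rect"],d["pixels"].sum()) for d in m])
save("w1",im)
np.savez("w1",m=m[0]["pixels"],T=c[1])
E
```

```text
clock: 2.6
tcp_pos: [0.5659, -0.0178, 0.3215]
orientation: [0.981, 0.196, 0.001, -0.001]
wrist_force: [-0.4, 0.3, -0.3]
width: 1.005
grasp_force: 0.0
[ 0.5659 -0.0178  0.3215] [ 0.0584 -0.0069  0.0689  0.0138  0.0235  0.0053  0.0586]
keeper_tab [(array([277.2, 183.9]), 0.63)]
[273.5632 180.3406]
keeper [(array([275.6, 176.9]), 0.85)]
[273.5508 177.0134]
groove [(array([274.4, 174.9]), 0.8), (array([364.5, 192.4]), 0.63)]
[273.5342 172.5178]
rail_mid []
[-23.9833  47.9268]
[(0.9, [267.1, 142.8, 283.5, 209.1], np.int64(1094))]
```

View pics/w1.png

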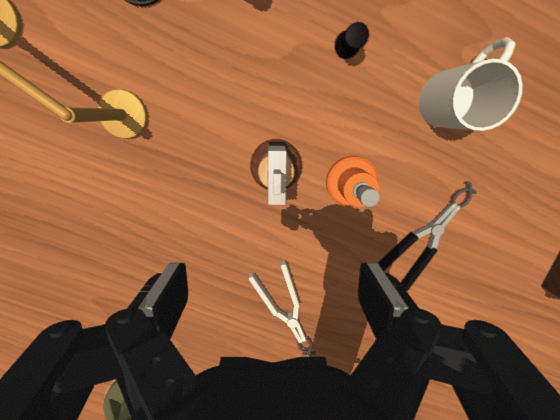

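Run:
```python
from h import *
np.set_printoptions(precision=4,suppress=True)
c=cam("wrist"); s=cam("scene"); t=cam("top"); c[1][:]=np.load("w1.npz")["T"]
m=np.load("w1.npz")["m"]; r=cv2.minAreaRect(np.argwhere(m)[:,::-1].astype(np.float32)); print(r)
for uv,z in(((275.6,176.9),.1),((274.4,174.9),.071),((277.2,183.9),.119),((278,142.5),.104),((277,206),.104),((277.2,174.2),.104)): print(uv,atz(c,uv,z))
print("tab tri",tri([ray(c,(277.2,183.9)),ray(s,(279.9,207)),ray(t,(296.1,207.7))]))
a=tri([ray(s,(391,267)),ray(t,(197,233))]);b=tri([ray(s,(477,360)),ray(t,(104,225))]); print(a,b,(a+b)/2,np.arctan2(*(b-a)[:2]),np.linalg.norm(a-b))
o=env.snapshot("scene"); save("rs",cv2.resize(o[240:400,340:500],(480,480),interpolation=cv2.INTER_CUBIC))
for n in("scene","top"):
  if n=="top": env.snapshot(n)
  m=env.masks_of(n,"rail_mid"); print(n,[(d["score"],d["rect"],d["pixels"].sum()) for d in m])
```

```text
((275.3299560546875, 172.97145080566406), (18.750520706176758, 62.24977111816406), 1.3971810340881348)
(275.6, 176.9) [ 0.5691 -0.0203  0.1   ]
(274.4, 174.9) [ 0.5655 -0.0203  0.071 ]
(277.2, 183.9) [ 0.5657 -0.0237  0.119 ]
(278, 142.5) [ 0.6094 -0.0065  0.104 ]
(277, 206) [ 0.5358 -0.0362  0.104 ]
(277.2, 174.2) [ 0.5738 -0.0205  0.104 ]
tab tri [ 0.5651 -0.0215  0.1118]
[0.5461 0.2154 0.1163] [0.602  0.4157 0.1223] [0.574  0.3155 0.1193] 0.27230826924444584 0.2080380682982656
scene [(0.69, [358.2, 262.3, 480.9, 394.3], np.int64(3393))]
top [(0.81, [99.5, 218.6, 217.5, 253.4], np.int64(1548))]
```

View pics/rs.png

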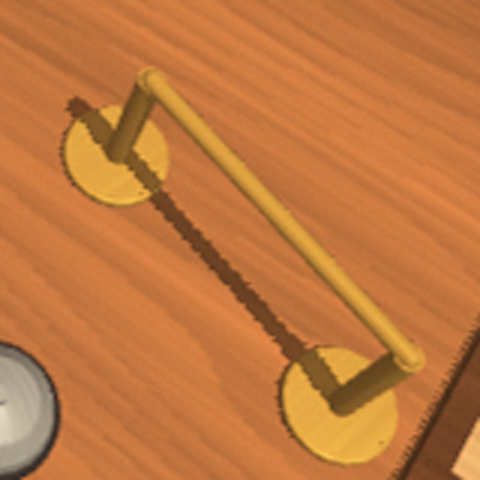

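```bash
python3 -m crank '[{"dp":[0.002,-0.001,-0.04],"dr":[0,0,0],"grip":1},{"dp":[0.004,-0.002,-0.08],"dr":[0,0,0],"grip":1},{"dp":[0.005,-0.003,-0.12],"dr":[0,0,0],"grip":1},{"dp":[0.005,-0.003,-0.14],"dr":[0,0,0],"grip":1},{"dp":[0.005,-0.003,-0.14],"dr":[0,0,0],"grip":1}]'
python3 - <<'E'
from h import *
np.set_printoptions(precision=4,suppress=True)
c=cam("wrist"); o=env.get_obs(); print(o["tcp_pos"],o["orientation"])
im=env.snapshot("wrist"); save("w2",im)
for t in("keeper_tab","keeper"):
    print(t,[(np.round(d["centre"],1),atz(c,d["centre"],{"keeper_tab":.119,"keeper":.1}[t]),round(d["score"],2)) for d in env.tip_of("wrist",t)[:3]])
print(proj(c,(.571,-.021,.134)),proj(c,(.571,-.021,.104)))
print(c[1])
E
```

```text
clock: 3.6
tcp_pos: [0.5683, -0.0276, 0.1784]
orientation: [0.981, 0.191, -0.003, -0.001]
wrist_force: [0.5, 1.0, 0.5]
width: 0.999
grasp_force: 0.0
[ 0.5683 -0.0276  0.1784] [ 0.9815  0.1915 -0.0029 -0.0007]
keeper_tab [(array([263.9, 220.4]), array([ 0.5694, -0.0206,  0.119 ]), 0.87), (array([370.9,   6.5]), array([ 0.7174, -0.0295,  0.119 ]), 0.26)]
keeper [(array([263.2, 211.6]), array([ 0.5692, -0.0195,  0.1   ]), 0.78)]
[264.6711 226.4021] [265.7353 211.9099]
[[ 0.3761  0.8798  0.2906  0.6427]
 [-0.9266  0.3578  0.1161  0.0019]
 [-0.0018 -0.3129  0.9498  0.3208]
 [ 0.      0.      0.      1.    ]]
```

View pics/w2.png

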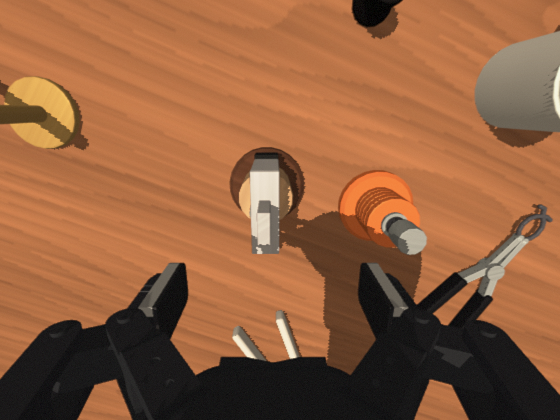

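```bash
python3 -m crank '[{"dp":[0.001,0.007,-0.02],"dr":[0,0,0],"grip":1},{"dp":[0.001,0.007,-0.05],"dr":[0,0,0],"grip":1},{"dp":[0.001,0.007,-0.069],"dr":[0,0,0],"grip":1},{"dp":[0.001,0.007,-0.069],"dr":[0,0,0],"grip":-0.3},{"dp":[0.001,0.007,-0.069],"dr":[0,0,0],"grip":-1},{"dp":[0.001,0.007,-0.069],"dr":[0,0,0],"grip":-1},{"dp":[0.001,0.007,-0.069],"dr":[0,0,0],"grip":-1},{"dp":[0.001,0.007,-0.069],"dr":[0,0,0],"grip":-1}]'; python3 -c "
from h import *
print(env.get_obs()['wrist_torque'])
s=cam('scene')
a=atz(s,(390,266),.13);b=atz(s,(476,358.7),.13);print(a,b,(a+b)/2,np.arctan2(*(b-a)[:2]))"
```

```text
clock: 4.55
tcp_pos: [0.5717, -0.0201, 0.1133]
orientation: [0.981, 0.192, 0.001, 0.0]
wrist_force: [-0.2, 0.3, 0.3]
width: 0.143
grasp_force: 0.0
[ 0.02062296  0.02505807 -0.00804881]
[0.55007604 0.2185512  0.13      ] [0.60466549 0.41148783 0.13      ] [0.57737076 0.31501952 0.13      ] 0.27573267857037254
```

```bash
python3 -m crank '[{"dp":[0,0,0],"dr":[0,0,0],"grip":-1},{"dp":[0,0,0],"dr":[0,0,0],"grip":-1},{"dp":[0,0,0.01],"dr":[0,0,0],"grip":-1},{"dp":[0,0,0.02],"dr":[0,0,0],"grip":-1}]'
```

```text
clock: 4.95
tcp_pos: [0.5709, -0.0201, 0.1328]
orientation: [0.981, 0.192, -0.0, -0.0]
wrist_force: [1.2, 0.2, -0.8]
width: 0.09
grasp_force: 58.5
```

```bash
python3 -m crank '[{"dp":[0,0,0.04],"dr":[0,0,0],"grip":-1},{"dp":[0,0,0.08],"dr":[0,0,0],"grip":-1},{"dp":[0,0.01,0.115],"dr":[0,0,-0.1],"grip":-1},{"dp":[0,0.05,0.118],"dr":[0,0,-0.22],"grip":-1},{"dp":[0,0.09,0.118],"dr":[0,0,-0.34],"grip":-1},{"dp":[0,0.13,0.118],"dr":[0,0,-0.46],"grip":-1},{"dp":[0,0.17,0.118],"dr":[0,0,-0.58],"grip":-1},{"dp":[0,0.2,0.118],"dr":[0,0,-0.66],"grip":-1}]'
python3 -m crank '[{"dp":[0,0.04,0],"dr":[0,0,0],"grip":-1},{"dp":[0,0.08,0],"dr":[0,0,0],"grip":-1},{"dp":[0,0.08,0],"dr":[0,0,0],"grip":-1},{"dp":[0,0.08,0],"dr":[0,0,0],"grip":-1}]'
python3 - <<'E'
from h import *
np.set_printoptions(precision=4,suppress=True)
c=cam("wrist"); o=env.get_obs(); print(o["tcp_pos"],o["orientation"])
im=env.snapshot("wrist"); save("w3",im)
for t in("keeper_tab","keeper","rail_mid"):
    print(t,[(np.round(d["centre"],1),atz(c,d["centre"],.13),round(d["score"],2)) for d in env.tip_of("wrist",t)[:3]])
print(proj(c,(.577,.315,.13)),proj(c,(.55,.2185,.13)),proj(c,(.605,.4115,.13)))
np.save("T3",c[1])
E
```

```text
clock: 5.75
tcp_pos: [0.5705, 0.1832, 0.2512]
orientation: [0.99, -0.138, 0.0, -0.001]
wrist_force: [-0.5, 0.2, -1.3]
width: 0.088
grasp_force: 58.7
clock: 6.15
tcp_pos: [0.5706, 0.2611, 0.2506]
orientation: [0.991, -0.135, -0.0, -0.0]
wrist_force: [0.9, -0.8, -1.2]
width: 0.089
grasp_force: 58.8
[0.5706 0.2611 0.2506] [ 0.9908 -0.1353 -0.0001 -0.0001]
keeper_tab [(array([273.8, 275.9]), array([0.4948, 0.2809, 0.13  ]), 0.95)]
keeper [(array([272.2, 260.2]), array([0.5122, 0.2777, 0.13  ]), 0.96)]
rail_mid [(array([214.9, 211.5]), array([0.5757, 0.3158, 0.13  ]), 0.93)]
[215.2832 209.9784] [322.3459 210.1359] [107.7144 208.8428]
```

View pics/w3.png

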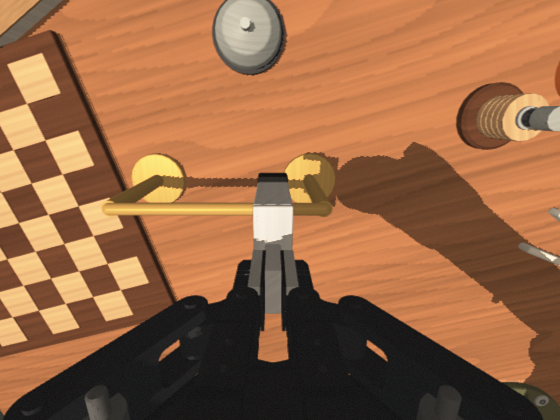

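Run:
```python
from h import *
np.set_printoptions(precision=4,suppress=True)
c=cam("wrist"); c[1][:]=np.load("T3.npy"); 
print(atz(c,(272.2,260.2),.238),atz(c,(273.8,275.9),.257),atz(c,(273,207),.242))
u=np.array([np.cos(-.272),np.sin(-.272),0])
for k in(0.034,):
  for z in(.242,.238): print(proj(c,np.array([.5706,.2611,z])+k*u))
print(proj(c,np.array([.5706,.2611,.168])+.038*u),proj(c,np.array([.5706,.2611,.168])+.032*u))
```

```text
[0.5675 0.2622 0.238 ] [0.5682 0.2611 0.257 ] [0.6001 0.2527 0.242 ]
[272.6201 201.1112]
[272.6206 199.0036]
[272.6308 168.3327] [272.6252 176.0403]
```

```bash
python3 -m crank '[{"dp":[0.004,0.03,0],"dr":[0,0,0],"grip":-1},{"dp":[0.0085,0.0534,0],"dr":[0,0,0],"grip":-1},{"dp":[0.0085,0.0534,-0.03],"dr":[0,0,0],"grip":-1},{"dp":[0.0085,0.0534,-0.07],"dr":[0,0,0],"grip":-1},{"dp":[0.0085,0.0534,-0.09],"dr":[0,0,0],"grip":-1},{"dp":[0.0085,0.0534,-0.097],"dr":[0,0,0],"grip":-1},{"dp":[0.0085,0.0534,-0.1],"dr":[0,0,0],"grip":-1},{"dp":[0.0085,0.0534,-0.1],"dr":[0,0,0],"grip":-1}]'
python3 -c "
from h import *
c=cam('wrist');im=env.snapshot('wrist');im2=env.snapshot('scene');save('w4',np.hstack([im[60:360,130:430],cv2.resize(im2[230:380,350:500],(300,300))]))
print(proj(c,(.577,.315,.13)))"
```

```text
clock: 7.15
tcp_pos: [0.5804, 0.3131, 0.1513]
orientation: [0.991, -0.137, 0.001, -0.0]
wrist_force: [-0.4, 0.4, -0.9]
width: 0.089
grasp_force: 58.9
[271.16335179 254.29486733]
```

View pics/w4.png

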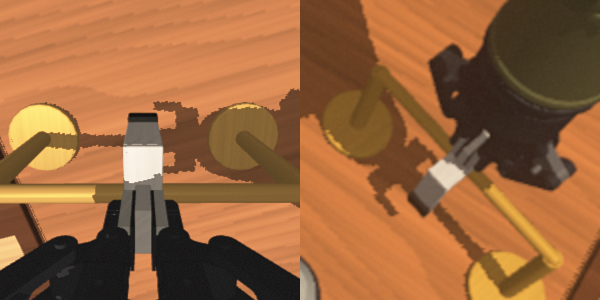

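```bash
python3 -m crank '[{"dp":[0,0,-0.001],"dr":[0,0,0],"grip":-1},{"dp":[0,0,-0.002],"dr":[0,0,0],"grip":-1},{"dp":[0,0,-0.002],"dr":[0,0,0],"grip":-1}]';python3 -m crank '[{"dp":[0,0,-0.001],"dr":[0,0,0],"grip":-1},{"dp":[0,0,-0.001],"dr":[0,0,0],"grip":-1}]'
```

```text
clock: 7.55
tcp_pos: [0.58, 0.3136, 0.1492]
orientation: [0.991, -0.137, 0.001, -0.0]
wrist_force: [-0.6, -0.4, 4.4]
width: 0.084
grasp_force: 59.7
clock: 7.75
tcp_pos: [0.5801, 0.3136, 0.1491]
orientation: [0.991, -0.137, 0.001, -0.001]
wrist_force: [-3.4, -1.9, 11.4]
width: 0.09
grasp_force: 60.7
```

```bash
python3 -m crank '[{"dp":[0,0,0.001],"dr":[0,0,0],"grip":-1},{"dp":[0,0,0.001],"dr":[0,0,0],"grip":-0.7},{"dp":[0,0,0.001],"dr":[0,0,0],"grip":-0.4},{"dp":[0,0,0.001],"dr":[0,0,0],"grip":-0.2},{"dp":[0,0,0.001],"dr":[0,0,0],"grip":0},{"dp":[0,0,0.02],"dr":[0,0,0],"grip":0},{"dp":[0,0,0.06],"dr":[0,0,0],"grip":0},{"dp":[0,0,0.1],"dr":[0,0,0],"grip":0}]'
python3 -m crank '[{"dp":[0,-0.02,0.04],"dr":[0,0,0],"grip":0},{"dp":[0,-0.04,0.06],"dr":[0,0,0],"grip":0.5},{"dp":[0,-0.04,0.06],"dr":[0,0,0],"grip":1}]'
python3 -c "
from h import *
c=cam('wrist');im=env.snapshot('wrist');im2=env.snapshot('scene');save('w5',np.hstack([im[60:360,130:430],cv2.resize(im2[230:380,350:500],(300,300))]))"
```

```text
clock: 8.55
tcp_pos: [0.5792, 0.3131, 0.2476]
orientation: [0.991, -0.137, -0.001, 0.001]
wrist_force: [0.6, 0.6, -0.5]
width: 0.501
grasp_force: 0.0
clock: 8.85
tcp_pos: [0.5818, 0.2707, 0.3112]
orientation: [0.99, -0.139, 0.003, -0.001]
wrist_force: [0.3, 0.1, -0.7]
width: 0.823
grasp_force: 0.0
```

View pics/w5.png

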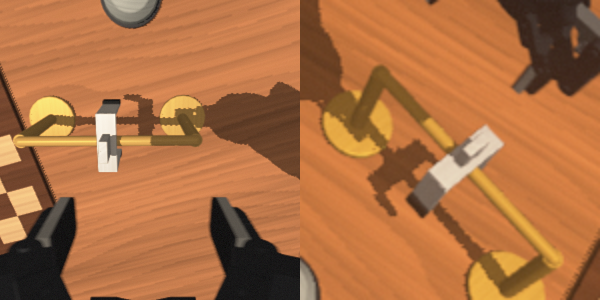

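```bash
python3 -m crank '[{"dp":[-0.007,-0.045,0],"dr":[0,0,0],"grip":1},{"dp":[-0.014,-0.09,0],"dr":[0,0,0],"grip":1},{"dp":[-0.02,-0.135,0],"dr":[0,0,0],"grip":1},{"dp":[-0.027,-0.18,0],"dr":[0,0,0],"grip":1},{"dp":[-0.034,-0.225,0],"dr":[0,0,0],"grip":1},{"dp":[-0.04,-0.27,0],"dr":[0,0,0],"grip":1},{"dp":[-0.045,-0.315,0],"dr":[0,0,0],"grip":1},{"dp":[-0.05,-0.36,0],"dr":[0,0,0],"grip":1}]' | grep tcp
python3 -m crank '[{"dp":[-0.005,-0.045,0],"dr":[0,0,0],"grip":1},{"dp":[-0.01,-0.09,0],"dr":[0,0,0],"grip":1},{"dp":[-0.016,-0.135,-0.01],"dr":[0,0,0],"grip":1},{"dp":[-0.02,-0.175,-0.03],"dr":[0,0,0],"grip":1},{"dp":[-0.022,-0.2,-0.06],"dr":[0,0,0],"grip":1},{"dp":[-0.022,-0.2,-0.06],"dr":[0,0,0],"grip":1},{"dp":[-0.022,-0.2,-0.06],"dr":[0,0,0],"grip":1}]'
python3 - <<'E'
from h import *
np.set_printoptions(precision=4,suppress=True)
c=cam("wrist"); o=env.get_obs(); print(o["tcp_pos"],o["orientation"])
im=env.snapshot("wrist"); save("w6",im); np.save("T6",c[1])
for t in("pliers","clip_centre","pliers_grip"):
    print(t,[(np.round(d["centre"],1),atz(c,d["centre"],0 if t=="pliers" else .01),round(d["score"],2)) for d in env.tip_of("wrist",t)[:3]])
E
```

```text
tcp_pos: [0.5289, -0.0871, 0.3056]
clock: 10.45
tcp_pos: [0.5074, -0.2855, 0.2451]
orientation: [0.991, -0.137, -0.002, -0.001]
wrist_force: [0.6, 0.9, -0.4]
width: 0.999
grasp_force: 0.0
[ 0.5074 -0.2855  0.2451] [ 0.9906 -0.1366 -0.0019 -0.0013]
pliers [(array([224.1, 310.1]), array([ 0.3212, -0.1545,  0.    ]), 0.93), (array([269.1, 119.3]), array([ 0.5753, -0.2995,  0.    ]), 0.87)]
clip_centre [(array([270.8,  66.7]), array([ 0.6312, -0.3176,  0.01  ]), 0.8), (array([257.9, 337.8]), array([ 0.2649, -0.193 ,  0.01  ]), 0.73)]
pliers_grip [(array([188.3, 296.3]), array([ 0.3654, -0.115 ,  0.01  ]), 0.9), (array([268. , 174.8]), array([ 0.5097, -0.2795,  0.01  ]), 0.57)]
```

View pics/w6.png

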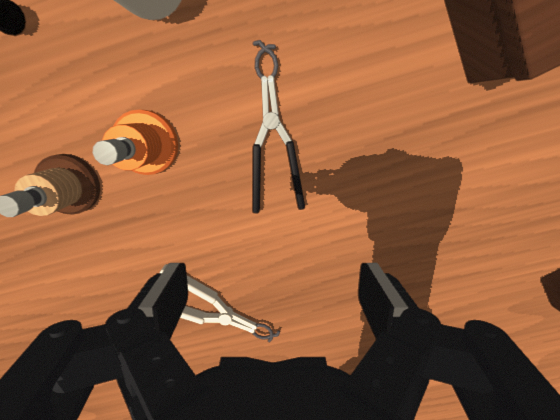

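Run:
```python
from h import *
np.set_printoptions(precision=4,suppress=True)
c=cam("wrist"); c[1][:]=np.load("T6.npy"); im=cv2.imread("pics/w6.png")
g=im.max(2); sub=(g<60).astype(np.uint8); sub[:140]=0; sub[215:]=0; sub[:,:245]=0; sub[:,310:]=0
n,l,st,ce=cv2.connectedComponentsWithStats(sub)
for i in range(1,n):
    if st[i,4]<150: continue
    print(st[i],ce[i])
    pts=np.argwhere(l==i)[:,::-1]; W=np.array([atz(c,p,.015)[:2] for p in pts]).astype(np.float32)
    d=cv2.fitLine(W,cv2.DIST_L2,0,.01,.01).ravel(); d=d*np.sign(d[0]) if 0 else d
    pr=(W-d[2:])@d[:2]; print("centre",W.mean(0),"yaw",np.arctan2(d[1],d[0]),"len",np.ptp(pr))
print("pivot",atz(c,(270.5,120),.012),"yawtool",np.arctan2(*R.from_quat(env.get_obs()["orientation"]).as_matrix()[1::-1,0]))
```

```text
[287 141  18  68 449] [295.8174 176.4432]
centre [ 0.4986 -0.3134] yaw -0.08209822 len 0.08834851
[253 145   8  68 397] [256.7254 181.0479]
centre [ 0.5063 -0.2635] yaw -0.32775992 len 0.08771463
pivot [ 0.5743 -0.3012  0.012 ] yawtool -0.27149145635858984
```

```bash
python3 -m crank '[{"dp":[0.001,-0.003,-0.045],"dr":[0,0,0],"grip":1},{"dp":[0.0015,-0.0035,-0.09],"dr":[0,0,0],"grip":1},{"dp":[0.0015,-0.0035,-0.135],"dr":[0,0,0],"grip":1},{"dp":[0.0015,-0.0035,-0.18],"dr":[0,0,0],"grip":1},{"dp":[0.0015,-0.0035,-0.215],"dr":[0,0,0],"grip":1},{"dp":[0.0015,-0.0035,-0.235],"dr":[0,0,0],"grip":1},{"dp":[0.0015,-0.0035,-0.235],"dr":[0,0,0],"grip":1},{"dp":[0.0015,-0.0035,-0.235],"dr":[0,0,0],"grip":1}]'
```

```text
clock: 11.45
tcp_pos: [0.5101, -0.2897, 0.0132]
orientation: [0.991, -0.136, 0.001, 0.0]
wrist_force: [0.5, -0.6, 0.6]
width: 0.999
grasp_force: 0.0
```

Down another 13 mm, then squeeze.

```bash
python3 -m crank '[{"dp":[0,0,-0.007],"dr":[0,0,0],"grip":1},{"dp":[0,0,-0.013],"dr":[0,0,0],"grip":1},{"dp":[0,0,-0.013],"dr":[0,0,0],"grip":0.6},{"dp":[0,0,-0.013],"dr":[0,0,0],"grip":0.3},{"dp":[0,0,-0.013],"dr":[0,0,0],"grip":0},{"dp":[0,0,-0.013],"dr":[0,0,0],"grip":-0.5},{"dp":[0,0,-0.013],"dr":[0,0,0],"grip":-1},{"dp":[0,0,-0.013],"dr":[0,0,0],"grip":-1}]'; python3 -m crank '[{"dp":[0,0,0],"dr":[0,0,0],"grip":-1},{"dp":[0,0,0],"dr":[0,0,0],"grip":-1},{"dp":[0,0,0],"dr":[0,0,0],"grip":-1}]'
```

```text
clock: 12.25
tcp_pos: [0.5101, -0.2898, 0.001]
orientation: [0.991, -0.136, 0.001, 0.0]
wrist_force: [-1.9, 3.2, 12.6]
width: 0.487
grasp_force: 59.6
clock: 12.55
tcp_pos: [0.5101, -0.2898, 0.001]
orientation: [0.991, -0.136, 0.001, 0.0]
wrist_force: [-1.1, 3.4, 13.2]
width: 0.488
grasp_force: 59.6
```

```bash
python3 -m crank '[{"dp":[0,0,0.01],"dr":[0,0,0],"grip":-1},{"dp":[0,0,0.03],"dr":[0,0,0],"grip":-1},{"dp":[0,0,0.07],"dr":[0,0,0],"grip":-1},{"dp":[0,0,0.11],"dr":[0,0,0],"grip":-1},{"dp":[0,0,0.15],"dr":[0,0,0],"grip":-1},{"dp":[0,0,0.16],"dr":[0,0,0],"grip":-1},{"dp":[0,0,0.16],"dr":[0,0,0],"grip":-1},{"dp":[0,0,0.16],"dr":[0,0,0],"grip":-1}]'
python3 - <<'E'
from h import *
np.set_printoptions(precision=4,suppress=True)
c=cam("wrist"); o=env.get_obs(); print(o["tcp_pos"],o["orientation"],o["wrist_torque"])
im=env.snapshot("wrist"); np.save("T7",c[1]); cv2.imwrite("pics/w7raw.png",im[...,::-1])
T,S=env.snapshot("top"),env.snapshot("scene"); ct,cs=cam("top"),cam("scene")
P={}
for t in("pliers","clip_centre","pliers_grip"):
    for n in("wrist","top","scene"):
        P[t,n]=[(np.round(d["centre"],1).tolist(),round(d["score"],2)) for d in env.tip_of(n,t)[:3]]; print(t,n,P[t,n])
u=R.from_quat(o["orientation"]).as_matrix()[:,0]
g=o["tcp_pos"]+.127*u+[0,0,.008]; print("pred clip",g,proj(ct,g),proj(cs,g),"pivot",proj(c,g-.062*u))
a=proj(cs,g).astype(int); b=proj(ct,g).astype(int); print(a,b)
z=lambda I,p:cv2.resize(I[p[1]-50:p[1]+50,p[0]-50:p[0]+50],(400,400),interpolation=cv2.INTER_CUBIC)
save("w7",np.hstack([im[:400,80:480],z(S,a)]))
cv2.imwrite("pics/s7.png",S[...,::-1]);cv2.imwrite("pics/t7.png",T[...,::-1])
E
```

```text
clock: 13.35
tcp_pos: [0.5082, -0.2899, 0.1581]
orientation: [0.991, -0.137, -0.001, -0.0]
wrist_force: [-0.3, 0.2, -1.6]
width: 0.485
grasp_force: 61.0
[ 0.5082 -0.2899  0.1581] [ 0.9906 -0.1368 -0.001  -0.0003] [ 0.0172  0.0815 -0.0046]
pliers wrist [([268.1, 139.0], 0.91)]
pliers top [([420.3, 180.0], 0.82), ([364.5, 307.4], 0.72)]
pliers scene [([168.2, 121.4], 0.73), ([296.0, 129.8], 0.59)]
clip_centre wrist []
clip_centre top [([418.3, 154.1], 0.95), ([389.9, 325.3], 0.78), ([420.7, 182.3], 0.69)]
clip_centre scene [([294.9, 108.4], 0.88)]
pliers_grip wrist []
pliers_grip top [([343.2, 288.6], 0.68), ([423.1, 208.5], 0.64), ([419.1, 156.1], 0.29)]
pliers_grip scene [([190.0, 108.8], 0.7), ([298.7, 149.1], 0.69)]
pred clip [ 0.6305 -0.3243  0.1659] [423.6646 153.0454] [136.0292 134.3258] pivot [272.5711 145.4793]
[136 134] [423 153]
```

View pics/w7.png

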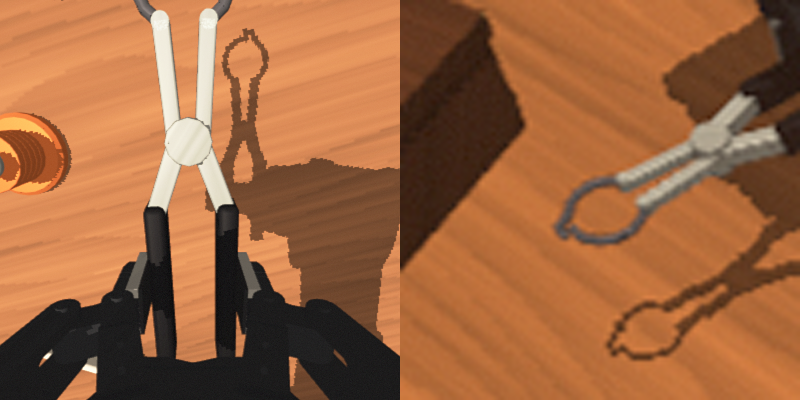

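Run:
```python
from h import *
np.set_printoptions(precision=4,suppress=True)
c=cam("wrist"); c[1][:]=np.load("T7.npy"); ct,cs=cam("top"),cam("scene")
o=env.get_obs(); M=R.from_quat(o["orientation"]).as_matrix(); p0=o["tcp_pos"]
def rep(n,cams,uvs):
    P=tri([ray(a,b) for a,b in zip(cams,uvs)]); print(n,P,"tool",M.T@(P-p0),[ (proj(a,P)-b).round(1) for a,b in zip(cams,uvs)])
# ring hole/edges: dark ring pixels in top crop
T=cv2.imread("pics/t7.png"); S=cv2.imread("pics/s7.png")
rep("clip",[cs,ct],[(136.5,136.8),(418.3,154.1)])
rep("pivot st",[cs,ct],[(163.8,117.8),(420.3,180.0)])
rep("pivot 3",[cs,ct,c],[(163.8,117.8),(420.3,180.0),(268.5,140)])
rep("pivot ws",[cs,c],[(163.8,117.8),(268.5,140)])
for d in(.125,.135,.145,.155):  # depth z tool of top surface
    pass
for z in(.16,.17,.175,.18):
    for uv in((268.5,140),(240,20),(288,20),(264,20),(272,215)): 
        print(z,uv,(M.T@(atz(c,uv,z)-p0)).round(4))
print("top crop dark");
g=T[135:200,395:445].astype(int); 
for r in range(0,65,2): print("%3d"%(135+r)," ".join("%3d"%(v.max()) for v in g[r,::2]))
```

```text
clip [ 0.6327 -0.3159  0.1645] tool [ 0.1259 -0.0087 -0.0053] [array([1.9, 0.7]), array([ 1.3, -1.2])]
pivot st [ 0.5703 -0.3009  0.1748] tool [ 0.0618 -0.0062 -0.0157] [array([1.3, 0.5]), array([ 1. , -0.8])]
pivot 3 [ 0.5713 -0.3044  0.1703] tool [ 0.0637 -0.0031 -0.0111] [array([0.2, 1.5]), array([ 1.7, -0.9]), array([-3.1,  7.4])]
pivot ws [ 0.5723 -0.3057  0.1734] tool [ 0.065  -0.0021 -0.0142] [array([-1. ,  0.4]), array([-0.9,  5.1])]
0.16 (268.5, 140) [ 0.0659 -0.0019 -0.0008]
0.16 (240, 20) [ 0.1146 -0.0135 -0.0008]
0.16 (288, 20) [ 0.1146  0.0064 -0.0008]
0.16 (264, 20) [ 0.1146 -0.0036 -0.0008]
0.16 (272, 215) [ 0.0289 -0.0003 -0.0008]
0.17 (268.5, 140) [ 0.0668 -0.0018 -0.0108]
0.17 (240, 20) [ 0.112  -0.0125 -0.0108]
0.17 (288, 20) [ 0.112   0.0059 -0.0108]
0.17 (264, 20) [ 0.112  -0.0033 -0.0108]
0.17 (272, 215) [ 0.0325 -0.0003 -0.0108]
0.175 (268.5, 140) [ 0.0673 -0.0017 -0.0158]
0.175 (240, 20) [ 0.1107 -0.0121 -0.0158]
0.175 (288, 20) [ 0.1107  0.0057 -0.0158]
0.175 (264, 20) [ 0.1107 -0.0032 -0.0158]
0.175 (272, 215) [ 0.0342 -0.0003 -0.0158]
0.18 (268.5, 140) [ 0.
[... 2932 characters left out ...]
 171 168 166 159 131 158 150 157  88  39  23  23  30  17  47  71  69  52  53
189 170 168 166 165 163 153 151 161 167 124 156 163 115 158  70  23  23  24  31  20  55  64  86  52  52
191 164 165 166 167  81  50  41  96 152  44  33  71  67  67  21  24  23  25  32  23  41  50  89  50  52
193 162 159 159 159  82  77  58  77  98  53  69  56  56  22  24  24  24  26  26  21  27  33  69  72  51
195 155 152 141 144  74 124  89 161 154 156 155 156 147  62  23  25  24  19  19  37  22  58  44  87  56
197 144 145 146 151  76 119  87 152 156 156 156 155 129  39  24  22  23  23  23  27  24  35  35  60  85
199 148 150 149 152  51  54  38  35  27  27  29  22  32  28  24  24  22  22  23  25  26  24  33  37  70
```

Run:
```python
from h import *
np.set_printoptions(precision=4,suppress=True)
ct,cs=cam("top"),cam("scene"); o=env.get_obs(); M=R.from_quat(o["orientation"]).as_matrix(); p0=o["tcp_pos"]
for a in((136.5,136.8),(137,136)):
  for b in((421.3,152.5),):
    P=tri([ray(cs,a),ray(ct,b)]); print(P,M.T@(P-p0),proj(cs,P)-a,proj(ct,P)-b)
P=p0+M@np.array([.128,-.004,-.009]); print(P,proj(cs,P),proj(ct,P))
# ring in scene image
S=cv2.imread("pics/s7.png")[115:155,115:160].max(2)
for r in range(0,40,2): print(115+r," ".join("%3d"%v for v in S[r,::2]))
```

```text
[ 0.6334 -0.3204  0.1638] [ 0.1278 -0.0045 -0.0046] [0.1073 0.0411] [ 0.0759 -0.0663]
[ 0.6325 -0.3191  0.1665] [ 0.1266 -0.0055 -0.0073] [0.0167 0.0064] [ 0.0119 -0.0104]
[ 0.6335 -0.321   0.1682] [135.7895 135.3144] [422.2484 151.7045]
115  55 141 191 183 181 182 188 185 181 186 189 183 163 161 167 176 179 173 172 176 176 181 155
117  80 186 183 186 188 183 182 186 187 182 181 188 188 173 162 162 170 177 172 173 175 176 177
119 180 188 191 184 183 178 182 183 185 188 185 179 184 189 184 172 162 162 173 173 171 174 162
121 185 182 183 190 187 181 180 182 182 183 187 188 182 181 187 189 179 166 160 174 182 187 113
123 186 183 185 181 186 189 182 181 181 183 185 185 188 184 182 183 188 183 183 193 128 113  99
125 180 187 186 184 182 183 190 185 181 181 181 184 184 188 188 181 184 197 139 103 119 152 182
127 188 180 184 188 184 185 182 186 190 186 187 174 159 193 186 199 127 109 117 156 193 184 160
129 198 192 184 183 189 187 184 183 168 122 111  85  90 148 129 107 119 180 179 185 185 124 108
131 199 198 189 179 181 185 190 144  99  88 172 180 181 108 118 177 176 194 185 159 104 118 18
[... 357 characters left out ...]
 144 194 184 181 181 183 184
141 177 182 184 191 198  94  92  89 155 198 183 186 186 140 114 107 183 184 190 188 186 182 183
143 191 180 181 184 189 170 100 156  88  98 112 114 104  62 139 182 184 183 178 190 192 183 182
145 196 194 186 178 183 186 195 203 186 183 141 162 177 177 179 180 183 181 180 179 183 192 187
147 191 197 194 177 177 181 184 190 199 201 197 196 197 191 181 177 179 181 183 181 180 179 189
149 187 188 193 195 185 176 179 183 185 194 201 200 195 197 196 185 176 177 180 180 182 183 178
151 186 190 189 192 194 188 177 178 182 185 189 198 202 196 197 198 190 178 174 175 179 180 182
153 182 183 187 190 191 196 195 181 175 180 185 185 195 201 201 197 197 195 182 174 175 176 183
```

```bash
python3 -m crank '[{"dp":[-0.002,0.03,0.02],"dr":[0,0,0],"grip":-1},{"dp":[-0.004,0.07,0.03],"dr":[0,0,0],"grip":-1},{"dp":[-0.006,0.11,0.03],"dr":[0,0,0],"grip":-1},{"dp":[-0.008,0.15,0.03],"dr":[0,0,0],"grip":-1},{"dp":[-0.01,0.19,0.03],"dr":[0,0,0],"grip":-1},{"dp":[-0.012,0.227,0.03],"dr":[0,0,0],"grip":-1},{"dp":[-0.012,0.227,0.03],"dr":[0,0,0],"grip":-1},{"dp":[-0.012,0.227,0.03],"dr":[0,0,0],"grip":-1}]'
python3 - <<'E'
from h import *
np.set_printoptions(precision=4,suppress=True)
c=cam("wrist"); o=env.get_obs(); print(o["tcp_pos"],o["orientation"],c[1][:3,3])
im=env.snapshot("wrist"); np.save("T8",c[1]); cv2.imwrite("pics/w8.png",im[...,::-1])
for n in("wrist","scene","top"):
    if n!="wrist": I=env.snapshot(n); cv2.imwrite("pics/%s8.png"%n,I[...,::-1])
    k=c if n=="wrist" else cam(n)
    for t in("spindle","groove"):
        print(n,t,[(np.round(d["centre"],1),atz(k,d["centre"],0 if t=="spindle" else .071),round(d["score"],2)) for d in env.tip_of(n,t)[:3]])
    print([(round(d["score"],2),np.round(d["rect"])) for d in env.masks_of(n,"spindle")[:3]])
p=np.array([.570,-.021,0.])
for z in(.1,.06,.015): print(z,proj(c,p+[0,0,z]),proj(cam("scene"),p+[0,0,z]),proj(cam("top"),p+[0,0,z]))
r,cc=proj(c,p+[0,0,.1])[::-1].astype(int); g=im[max(r-40,0):r+40,max(cc-50,0):cc+50].astype(int); print(r,cc)
# bluish/grey = steel: low saturation
for k in range(0,g.shape[0],4): print("%3d"%(max(r-40,0)+k)," ".join("%4d"%(v[0]-v[2]) for v in g[k,::4]))
E
```

```text
clock: 14.75
tcp_pos: [0.4973, -0.0623, 0.1896]
orientation: [0.991, -0.135, 0.0, 0.0]
wrist_force: [0.8, -1.0, -1.6]
width: 0.485
grasp_force: 61.0
[ 0.4973 -0.0623  0.1896] [ 0.9908 -0.1354  0.0003  0.    ] [ 0.5737 -0.0836  0.3325]
wrist spindle [(array([216.1, 132.7]), array([ 0.5693, -0.0185,  0.    ]), 0.86), (array([322.2,  80. ]), array([ 0.5901, -0.1414,  0.    ]), 0.86)]
wrist groove [(array([200. , 137.4]), array([ 0.5702, -0.0178,  0.071 ]), 0.78), (array([333.1,  70.6]), array([ 0.5911, -0.139 ,  0.071 ]), 0.78)]
[(0.96, array([177.,  98., 245., 172.])), (0.79, array([293.,  32., 364., 119.]))]
scene spindle [(array([280.8, 232.3]), array([ 0.5609, -0.0179,  0.    ]), 0.77), (array([226.3, 209.2]), array([ 0.5885, -0.1481,  0.    ]), 0.69), (array([439.1, 308.4]), array([0.5049, 0.3322, 0.    ]), 0.61)]
scene groove [(array([275.4, 220.6]), array([ 0.5758, -0.0194,  0.071 ]), 0.88)]
[(0.82, array([210., 184., 247., 226.])), (0.78, array([263., 205., 300., 252.])), (0.43, array([358., 260., 481., 393.]))]
top spindle [(array([295.4, 214.7]), array([ 0.5716, -0.0249,  0.  
[... 2215 characters left out ...]
   23  103  100   95  105  102   98   77   38   38   41
159  132  134  133  135  136  136  135  136  134  131  133  135  114  101   95   98  103   96  106  106   97   47   80   84   43
163  136  133  134  135  133  133  133  133  134  133  134  136  137   80  111   95  103  100  115   86   86   85   84   55   32
167  133  133  133  133  133  134  134  136  136  133  128  129  127  130  104   63   82   85   87   84   83   58   64  126   19
171  132  133  134  134  137  134  133  130  128  129  131  132  133  131  132  134  131  118   91  100  133  136  135  128   20
175  133  131  129  130  129  128  130  132  133  132  133  133  133  130  130  131  133  135  135  132  131  128  127   40   21
```

Run:
```python
from h import *
np.set_printoptions(precision=4,suppress=True)
c=cam("wrist"); c[1][:]=np.load("T8.npy"); im=cv2.imread("pics/w8.png").astype(int); d=im[...,2]-im[...,0]; v=im.max(2)
sub=((d>15)&(d<40)&(v>100)).astype(np.uint8); sub[:,:170]=0; sub[:,225:]=0; sub[:115]=0; sub[165:]=0
print(v[139,175:225:3],d[139,175:225:3])
sub=(d<40).astype(np.uint8); sub[:,:170]=0; sub[:,225:]=0; sub[:115]=0; sub[165:]=0
# match projected circles: left-side boundary
best=[]
from itertools import product
e=cv2.GaussianBlur(d.astype(np.float32),(3,3),0)
a=np.linspace(0,2*np.pi,60)
def samp(x,y,r):
    P=np.array([proj(c,(x+r*np.cos(t),y+r*np.sin(t),.1)) for t in a]).astype(np.float32)
    return cv2.remap(e,P[:,:1],P[:,1:],cv2.INTER_LINEAR).ravel()
for dx,dy in product(np.arange(-.005,.0051,.0005),repeat=2):
    x,y=.5695+dx,-.020+dy
    s=samp(x,y,.0133)-samp(x,y,.0107); best.append((np.clip(s,-20,40).sum(),x,y))
best.sort(reverse=True); print(np.array(best[:6]))
```

```text
[229 229 244 247 247 247 246 246 245 245 245 245 114  82 113 125 149] [136 137  32  18  17  19  18  20  19  19  20  19  16  10  14  49  74]
[[1773.5697    0.5685   -0.0225]
 [1768.509     0.569    -0.0225]
 [1748.1156    0.568    -0.0225]
 [1721.4109    0.568    -0.0195]
 [1719.9709    0.5685   -0.0195]
 [1712.0132    0.569    -0.022 ]]
```

```bash
python3 -m crank '[{"dp":[-0.015,0.02,0],"dr":[0,0,0],"grip":-1},{"dp":[-0.03,0.04,0],"dr":[0,0,0],"grip":-1},{"dp":[-0.045,0.06,0],"dr":[0,0,0],"grip":-1},{"dp":[-0.0524,0.071,0],"dr":[0,0,0],"grip":-1},{"dp":[-0.0524,0.071,-0.02],"dr":[0,0,0],"grip":-1},{"dp":[-0.0524,0.071,-0.04],"dr":[0,0,0],"grip":-1},{"dp":[-0.0524,0.071,-0.06],"dr":[0,0,0],"grip":-1},{"dp":[-0.0524,0.071,-0.06],"dr":[0,0,0],"grip":-1}]'
cat > look.py <<'E'
from h import *
import sys
np.set_printoptions(precision=4,suppress=True)
o=env.get_obs(); M=R.from_quat(o["orientation"]).as_matrix(); p0=o["tcp_pos"]
print(p0,M[:,0],M[:,2],o["wrist_force"],o["wrist_torque"])
C=p0+M@np.array([.127,-.005,-.008]); print("clip est",C)
A=np.array([.5686,-.021,.1])
def tab(I,f,r0,r1,c0,c1): 
    for r in range(r0,r1): print(r," ".join("%3d"%f(I[r,k].astype(int)) for k in range(c0,c1)))
for n in sys.argv[1:]:
    c=cam(n); I=env.snapshot(n); cv2.imwrite("pics/L_%s_%d.png"%(n,int(o["clock"]*100)),I[...,::-1])
    a,b=proj(c,C),proj(c,A); print(n,"clip",a,"shaft end",b,"tip",[(d["centre"],d["score"]) for d in env.tip_of(n,"clip_centre")[:2]])
    u,v=np.round(a).astype(int); print("cols",u-13,"..",u+13); tab(I,lambda p:p.max(),v-13,v+14,u-13,u+14)
E
python3 look.py scene top
```

```text
clock: 16.15
tcp_pos: [0.4437, 0.0075, 0.1276]
orientation: [0.991, -0.137, -0.002, 0.0]
wrist_force: [-1.1, -0.5, -2.2]
width: 0.484
grasp_force: 61.0
[0.4437 0.0075 0.1276] [ 0.9626 -0.2709 -0.0034] [-0.0036 -0.0003 -1.    ] [-1.1438 -0.4801 -2.2494] [0.0212 0.0476 0.0088]
clip est [ 0.5674 -0.0221  0.1351]
scene clip [276.4606 200.2924] shaft end [276.7656 210.4056] tip [([297.5, 108.7], 0.74), ([275.4, 198.1], 0.67)]
cols 263 .. 289
187 177 179 187 192 194 193 189 188 192 192 193 190 193 200 200 199 197 196 199 199 200 200 189 185 191 190 200
188 183 180 177 184 188 195 196 193 188 186 192 194 193 193 197 199 200 199 199 193 196 197 188 191 195 182 147
189 187 185 175 174 178 186 192 196 196 190 188 191 192 193 193 193 199 182 181 198 190 192 191 195 166 126 124
190 190 187 179 169 171 176 184 190 196 199 196 195 194 196 198 193 200 197 189 191 190 203 185 143 124 124 174
191 192 191 188 181 173 169 172 179 175 159 155 148 134 132 146 173 196 207 212 199 180 157 133 125 163 189 202
192 194 194 191 192 187 182 176 161 130 122 127 130 113 105 112 156 192 200 198 165 127 133 139 162
[... 4816 characters left out ...]
  89  90  91  90  79  57  60
214  71  67  61  68  69  74  77  78  80  81  82  84  85  86  87  87  88  89  88  89  90  92  92  94  89  65  50
215  71  73  74  76  79  79  82  83  84  85  84  86  87  86  88  89  90  89  92  91  93  92  93  94  92  80  56
216  77  77  80  80  82  83  85  85  86  86  88  88  89  90  90  91  91  92  92  93  94  93  94  94  96  91  67
217  82  81  82  83  86  85  87  87  88  88  89  89  91  90  91  92  93  93  94  93  94  95  95  95  96  95  82
218  84  85  85  87  87  89  88  88  90  90  91  92  92  91  93  94  93  94  95  94  96  96  95  97  96  98  93
219  86  87  87  88  88  90  91  91  91  92  91  92  93  94  93  95  95  95  96  95  97  96  97  97  98  99  97
```

Run:
```python
from h import *
S=cv2.imread("pics/scene8.png").astype(int)
print("cols 258..304 step1; R-B (steel low), rows")
print("    "," ".join("%3d"%k for k in range(262,302)))
for r in range(202,252,2): print(r," ".join("%3d"%(S[r,k,2]-S[r,k,0]) for k in range(262,302)))
T=cv2.imread("pics/top8.png").astype(int)
print("    "," ".join("%3d"%k for k in range(278,312)))
for r in range(197,236,2): print(r," ".join("%3d"%(T[r,k,2]-T[r,k,0]) for k in range(278,312)))
```

```text
cols 258..304 step1; R-B (steel low), rows
     262 263 264 265 266 267 268 269 270 271 272 273 274 275 276 277 278 279 280 281 282 283 284 285 286 287 288 289 290 291 292 293 294 295 296 297 298 299 300 301
202 131 133 132 134 135 126 122 120 123 123 125 127 128 128 129 131 131 132 130 125 118 113 113 113 117 121 125 130 131 131 130 127 129 129 131 130 132 133 134 131
204 128 130 129 130 132 132 136 135 127 122 120 122 124 126 127 131 133 132 132 137 130 129 124 117 112 113 114 116 120 127 129 132 130 127 128 128 129 130 132 131
206 128 127 129 129 129 127 129 133 132 137 138 133 112  64  43  42  42  42  54  90 127 135 134 135 130 127 118 116 114 114 118 121 124 130 131 130 129 126 128 131
208 123 126 128 128 128 129 130 128 127 131 128  74  36  32  35  35  34  34  33  30  35  62 111 130 134 134 133 131 125 121 115 115 113 116 122 125 128 131 132 129
210 132 129 126 125 128 128 126 127 130 134  76  34  34  35  37  34  36  34  35  36  34  35  69 132 127 130 129 133 134 134 133 127 120 115 114 114 118 118 124 126
212 136 139 135 135 130 127 126 127 126 112  51  29  35  35  34  33  34 
[... 5448 characters left out ...]

227  93  95  95  92  76  56  50  57  61  63  64  66  65  67  65  53  34  11  -4  -2   0   0   0  -1  -3  -2  -1  -1   0   1  -1  -1   0   0
229  91  91  90  89  88  88  78  62  49  46  52  55  58  59  61  63  62  61  48  29  14   1  -3  -1   6  48  87  90  17  -3   1   2   0  -1
231  90  91  91  93  92  92  92  93  91  82  69  65  60  57  43  43  42  43  43  44  54  72  72  73  84  94  93  91  82  63  38  -1   1   0
233  91  91  90  91  90  92  91  90  91  91  91  93  93  93  95  94  94  96  96  95  94  94  94  92  90  90  90  91  90  91  82  55  47  39
235  90  92  93  92  92  93  94  93  93  93  92  91  92  90  90  89  90  88  89  87  86  88  87  87  87  88  87  88  89  90  88  90  93  88
```

```bash
cat > fit.py <<'E'
from h import *
import sys
from scipy.optimize import minimize
np.set_printoptions(precision=4,suppress=True)
def fitring(fs,ft,C0,rad=.0175,ex=1.0):
    cs,ct=cam("scene"),cam("top"); I=[cv2.GaussianBlur(cv2.imread(f).max(2).astype(np.float32),(3,3),0.8) for f in(fs,ft)]
    th=-.235+np.linspace(-np.pi+ex,np.pi-ex,90)
    def cost(p,w=(1,1),r=rad):
        s=0
        for k,(c,J) in enumerate(zip((cs,ct),I)):
            P=np.array([proj(c,(p[0]+r*np.cos(t),p[1]+r*np.sin(t),p[2])) for t in th]).astype(np.float32)
            s+=w[k]*np.clip(cv2.remap(J,P[:,:1],P[:,1:],cv2.INTER_LINEAR),0,150).mean()
        return s
    for r in(.0165,.0175,.0185):
        best=min((minimize(cost,np.array(C0)+d,args=((1,1),r),method="Nelder-Mead",options=dict(initial_simplex=np.array(C0)+d+np.vstack([np.zeros(3),np.eye(3)*.003]))) for d in ([0,0,0],[.002,-.002,.002],[-.002,.002,-.002],[.002,.002,0],[-.002,-.002,0])),key=lambda m:m.fun)
        print(r,best.x,best.fun,proj(cs,best.x),proj(ct,best.x))
if __name__=="__main__":
    import glob
    f=sorted(glob.glob("pics/L_scene_*.png"))[-1]; g=f.replace("scene","top"); print(f)
    fitring(f,g,[float(v) for v in sys.argv[1:4]])
    cs,ct=cam("scene"),cam("top"); P=tri([ray(cs,(278.0,210.6)),ray(ct,(294.8,209))]); print("shaft end",P,proj(cs,P),proj(ct,P))
E
python3 fit.py .5674 -.0221 .1351
```

```text
pics/L_scene_1614.png
0.0165 [ 0.5721 -0.023   0.1367] 223.71453857421875 [274.4833 201.285 ] [295.9282 203.5496]
0.0175 [ 0.571  -0.0225  0.1367] 216.58929443359375 [275.0807 201.024 ] [295.8016 204.0982]
0.0185 [ 0.5696 -0.0226  0.1359] 214.04861450195312 [275.5232 200.713 ] [295.9212 204.751 ]
shaft end [ 0.5672 -0.0198  0.0989] [277.6744 210.5186] [294.5755 209.1655]
```

```bash
python3 -m crank '[{"dp":[-0.002,0.0023,-0.01],"dr":[0,0,0],"grip":-1},{"dp":[-0.002,0.0023,-0.02],"dr":[0,0,0],"grip":-1},{"dp":[-0.002,0.0023,-0.02],"dr":[0,0,0],"grip":-1},{"dp":[-0.002,0.0023,-0.02],"dr":[0,0,0],"grip":-1}]'
python3 look.py scene top | grep -v "^[12]"; python3 fit.py .5672 -.0205 .115
python3 - <<'E'
from h import *
import glob
S=cv2.imread(sorted(glob.glob("pics/L_scene_*.png"))[-1]).astype(int)
T=cv2.imread(sorted(glob.glob("pics/L_top_*.png"))[-1]).astype(int)
print("    "," ".join("%3d"%k for k in range(262,292)))
for r in range(196,222,1): print(r," ".join("%3d"%(S[r,k].max()) for k in range(262,292)))
print("    "," ".join("%3d"%k for k in range(282,310)))
for r in range(195,222,1): print(r," ".join("%3d"%(T[r,k].max()) for k in range(282,310)))
E
```

```text
clock: 16.75
tcp_pos: [0.4429, 0.0101, 0.1094]
orientation: [0.991, -0.137, 0.0, -0.0]
wrist_force: [-0.2, -0.4, -1.5]
width: 0.485
grasp_force: 61.0
[0.4429 0.0101 0.1094] [ 0.9626 -0.2708  0.    ] [ 0.  0. -1.] [-0.1834 -0.3556 -1.5254] [ 0.0192  0.06   -0.0195]
clip est [ 0.5665 -0.0195  0.1175]
scene clip [277.9104 205.4956] shaft end [276.7656 210.4056] tip [([294.4, 112.4], 0.88), ([278.0, 203.6], 0.7)]
cols 265 .. 291
top clip [294.6571 207.905 ] shaft end [294.9713 208.4309] tip [([294.1, 207.2], 0.61), ([390.7, 324.7], 0.38)]
cols 282 .. 308
pics/L_scene_1675.png
0.0165 [ 0.5707 -0.0202  0.1125] 226.27798461914062 [276.3393 208.0728] [294.5921 206.5585]
0.0175 [ 0.5692 -0.0203  0.1153] 219.48681640625 [276.7477 206.8217] [294.7533 206.9063]
0.0185 [ 0.5678 -0.0203  0.1154] 212.8697509765625 [277.1719 206.2755] [294.8862 207.4754]
shaft end [ 0.5672 -0.0198  0.0989] [277.6744 210.5186] [294.5755 209.1655]
     262 263 264 265 266 267 268 269 270 271 272 273 274 275 276 277 278 279 280 281 282 283 284 285 286 287 288 289 290 291
196 186 187 193 191 191 192 193 195 197 195 191 
[... 5724 characters left out ...]
  87
216 100  96 129 180 185 182 168 108  61  67  71  74  78  79  80  82  82  85  86  86  85  75  57  52  68  89  89  87
217 102  99  99 110 120 106  59  68  72  76  79  79  82  82  84  84  86  85  87  88  91  90  77  53  57  81  89  88
218  97  88  73  65  69  72  73  78  79  80  83  82  85  85  86  88  87  89  90  89  91  92  88  66  53  67  87  88
219  77  70  72  75  76  79  80  81  83  83  86  86  85  87  87  89  89  90  92  92  92  95  92  79  60  58  79  89
220  74  77  78  79  80  81  84  85  86  86  88  89  88  89  90  91  92  91  92  93  94  94  95  90  67  51  59  82
221  78  80  81  84  85  86  85  86  87  89  88  90  90  91  92  91  93  92  93  94  95  96  95  96  80  56  52  70
```

```bash
python3 -m crank '[{"dp":[-0.0012,0.0008,0],"dr":[0,0,0],"grip":-1},{"dp":[-0.0012,0.0008,-0.005],"dr":[0,0,0],"grip":-1},{"dp":[-0.0012,0.0008,-0.01],"dr":[0,0,0],"grip":-1},{"dp":[-0.0012,0.0008,-0.015],"dr":[0,0,0],"grip":-1},{"dp":[-0.0012,0.0008,-0.02],"dr":[0,0,0],"grip":-1},{"dp":[-0.0012,0.0008,-0.024],"dr":[0,0,0],"grip":-1},{"dp":[-0.0012,0.0008,-0.024],"dr":[0,0,0],"grip":-1},{"dp":[-0.0012,0.0008,-0.024],"dr":[0,0,0],"grip":-1}]'
python3 look.py scene top | grep -v "^[12]"
python3 fit.py .566 -.02 .092
python3 - <<'E'
from h import *
import glob
S=cv2.imread(sorted(glob.glob("pics/L_scene_*.png"))[-1]).astype(int)
T=cv2.imread(sorted(glob.glob("pics/L_top_*.png"))[-1]).astype(int)
print("    "," ".join("%3d"%k for k in range(262,292)))
for r in range(200,228,1): print(r," ".join("%3d"%(S[r,k].max()) for k in range(262,292)))
print("    "," ".join("%3d"%k for k in range(282,310)))
for r in range(198,222,1): print(r," ".join("%3d"%(T[r,k].max()) for k in range(282,310)))
E
```

```text
clock: 17.75
tcp_pos: [0.4415, 0.0109, 0.0851]
orientation: [0.991, -0.137, -0.0, 0.0]
wrist_force: [-0.1, 0.8, -2.0]
width: 0.482
grasp_force: 61.0
[0.4415 0.0109 0.0851] [ 0.9627 -0.2707 -0.0004] [-0.0004 -0.     -1.    ] [-0.1419  0.7942 -1.9529] [ 0.0412  0.0155 -0.0105]
clip est [ 0.5651 -0.0186  0.0931]
scene clip [278.858  211.6017] shaft end [276.7656 210.4056] tip [([296.9, 109.7], 0.94), ([276.7, 207.5], 0.73)]
cols 266 .. 292
top clip [294.1814 210.6018] shaft end [294.9713 208.4309] tip [([294.0, 214.1], 0.6)]
cols 281 .. 307
pics/L_scene_1775.png
0.0165 [ 0.5696 -0.0187  0.1   ] 219.79385375976562 [277.3781 211.3829] [293.9274 208.1795]
0.0175 [ 0.5686 -0.0189  0.0972] 215.13235473632812 [277.612  211.6972] [294.0824 208.8106]
0.0185 [ 0.5682 -0.0193  0.0937] 211.94259643554688 [277.6048 212.318 ] [294.2562 209.2438]
shaft end [ 0.5672 -0.0198  0.0989] [277.6744 210.5186] [294.5755 209.1655]
     262 263 264 265 266 267 268 269 270 271 272 273 274 275 276 277 278 279 280 281 282 283 284 285 286 287 288 289 290 291
200 202 200 192 183 181 184 185 187 190 190 191 193 196 1
[... 5615 characters left out ...]
  82
216 100  95 128 183 199 188 162 165 176 158 113 134 100  75  89 106 105  77  50  57  78  85  84  83  83  83  83  83
217 100  99 105 151 194 197 192 176 175 162 111 114 121  68  71  67  70  71  57  52  62  81  85  84  83  84  82  84
218 103 103 107 127 167 197 193 172 163 148  86  73  65  70  73  75  78  79  73  57  52  69  87  85  83  83  84  84
219 111 112 105  89 130 180 179 145 105  98  64  72  74  77  80  81  83  85  84  69  51  59  78  86  84  83  83  86
220 111 111 106  93  94 104 108  74  65  70  75  77  79  81  83  84  86  86  88  84  65  50  64  83  84  83  84  83
221  99  95  91  78  70  66  69  73  75  79  80  82  83  85  85  86  88  88  89  88  77  58  53  70  86  85  84  83
```

```bash
python3 -m crank '[{"dp":[-0.0015,0.0004,0],"dr":[0,0,0],"grip":-1},{"dp":[-0.0015,0.0004,-0.004],"dr":[0,0,0],"grip":-1},{"dp":[-0.0015,0.0004,-0.008],"dr":[0,0,0],"grip":-1},{"dp":[-0.0015,0.0004,-0.012],"dr":[0,0,0],"grip":-1},{"dp":[-0.0015,0.0004,-0.016],"dr":[0,0,0],"grip":-1},{"dp":[-0.0015,0.0004,-0.02],"dr":[0,0,0],"grip":-1},{"dp":[-0.0015,0.0004,-0.022],"dr":[0,0,0],"grip":-1},{"dp":[-0.0015,0.0004,-0.022],"dr":[0,0,0],"grip":-1}]'
python3 look.py scene top | grep -v "^[12]"
python3 fit.py .567 -.02 .071
python3 - <<'E'
from h import *
import glob
S=cv2.imread(sorted(glob.glob("pics/L_scene_*.png"))[-1]).astype(int)
T=cv2.imread(sorted(glob.glob("pics/L_top_*.png"))[-1]).astype(int)
print("    "," ".join("%3d"%k for k in range(262,294)))
for r in range(204,232,1): print(r," ".join("%3d"%(S[r,k].max()) for k in range(262,294)))
print("    "," ".join("%3d"%k for k in range(282,310)))
for r in range(200,224,1): print(r," ".join("%3d"%(T[r,k].max()) for k in range(282,310)))
E
```

```text
clock: 18.75
tcp_pos: [0.4398, 0.0113, 0.0629]
orientation: [0.991, -0.137, -0.0, 0.0]
wrist_force: [0.7, -0.3, -1.5]
width: 0.485
grasp_force: 61.0
[0.4398 0.0113 0.0629] [ 0.9627 -0.2707 -0.0007] [-0.0008 -0.     -1.    ] [ 0.7075 -0.3395 -1.4585] [-0.021   0.0688  0.0684]
clip est [ 0.5635 -0.0182  0.0708]
scene clip [279.6383 216.7165] shaft end [276.7656 210.4056] tip [([294.9, 109.8], 0.93), ([281.0, 216.8], 0.62)]
cols 267 .. 293
top clip [293.9598 213.0714] shaft end [294.9713 208.4309] tip [([385.9, 321.7], 0.57), ([292.9, 211.3], 0.49)]
cols 281 .. 307
pics/L_scene_1875.png
0.0165 [ 0.5682 -0.02    0.0694] 233.07730102539062 [277.4999 218.2265] [294.3148 211.157 ]
0.0175 [ 0.5655 -0.0192  0.0681] 229.7243194580078 [278.6519 217.8117] [294.1839 212.4016]
0.0185 [ 0.5644 -0.0197  0.0678] 228.8740997314453 [278.776  217.4044] [294.4553 212.8022]
shaft end [ 0.5672 -0.0198  0.0989] [277.6744 210.5186] [294.5755 209.1655]
     262 263 264 265 266 267 268 269 270 271 272 273 274 275 276 277 278 279 280 281 282 283 284 285 286 287 288 289 290 291 292 293
204 193 193 194 195 196 20
[... 5870 characters left out ...]
  79
218 103 103 107 128 157 168 150 156 178 183 190 203 208 201 158 137  82  58  77  83  81  80  81  81  81  80  81  80
219 111 112 105  89 129 185 190 178 195 176 127 191 207 207 188 141  68  50  66  82  82  81  80  81  81  80  81  80
220 111 111 105  96  99 131 174 187 194 173  90 145 192 177 111  59  59  55  57  75  83  82  81  80  80  80  81  80
221 100 100  99  98  98 100 127 177 178 152  87 108 110  61  67  74  77  70  52  58  79  82  80  80  80  81  80  80
222  98 102 102 103 103 100 125 158 148  92  64  66  69  73  76  80  83  79  58  52  65  81  82  81  80  81  80  80
223  98 107 107 108 105  91  84  86  62  68  73  75  77  80  82  83  85  83  73  56  54  71  84  81  80  80  81  80
```

```bash
python3 -m crank '[{"dp":[0.001,-0.0008,0],"dr":[0,0,0],"grip":-1},{"dp":[0.001,-0.0008,0],"dr":[0,0,0],"grip":-1},{"dp":[0.001,-0.0008,0],"dr":[0,0,0],"grip":-1},{"dp":[0.001,-0.0008,0],"dr":[0,0,0],"grip":-1},{"dp":[0.001,-0.0008,0],"dr":[0,0,0],"grip":-1}]'
python3 look.py scene top | grep -v "^[12]"; python3 fit.py .567 -.02 .071
python3 - <<'E'
from h import *
for t in("keeper","keeper_tab"): 
    a,b=env.tip_of("scene",t),env.tip_of("top",t)
    print(t,[(d["centre"],d["score"]) for d in a[:2]],[(d["centre"],d["score"]) for d in b[:2]])
    if a and b: print(tri([ray(cam("scene"),a[0]["centre"]),ray(cam("top"),b[0]["centre"])]))
o=env.get_obs(); print(o["wrist_force"],o["wrist_torque"],o["qvel"])
E
```

```text
clock: 19.45
tcp_pos: [0.441, 0.0105, 0.0633]
orientation: [0.991, -0.137, 0.0, -0.0]
wrist_force: [-0.8, 0.6, -1.8]
width: 0.485
grasp_force: 61.0
[0.441  0.0105 0.0633] [ 0.9626 -0.2708  0.    ] [ 0.  0. -1.] [-0.7813  0.6425 -1.8026] [-0.0366  0.0894 -0.0361]
clip est [ 0.5646 -0.019   0.0713]
scene clip [278.9529 216.7902] shaft end [276.7656 210.4056] tip [([279.1, 216.1], 0.95), ([297.4, 108.4], 0.57)]
cols 266 .. 292
top clip [294.2053 212.4982] shaft end [294.9713 208.4309] tip [([293.2, 210.8], 0.43)]
cols 281 .. 307
pics/L_scene_1945.png
0.0165 [ 0.5692 -0.0207  0.0695] 228.57801818847656 [276.8916 218.3593] [294.5426 210.6872]
0.0175 [ 0.5675 -0.0204  0.0692] 226.26077270507812 [277.5519 217.9281] [294.5413 211.4343]
0.0185 [ 0.5662 -0.0203  0.0697] 226.03985595703125 [277.9677 217.3832] [294.6076 211.9054]
shaft end [ 0.5672 -0.0198  0.0989] [277.6744 210.5186] [294.5755 209.1655]
keeper [([433.6, 311.3], 0.92), ([282.4, 235.6], 0.5)] [([146.2, 225.0], 0.63)]
[0.58108151 0.31778677 0.13833548]
keeper_tab [([436.2, 306.1], 0.89), ([266.2, 348.0], 0.39)] [([144.6, 225.1], 0.71), ([237.0, 146.9], 0.54)]
[0.57800376 0.31610698 0.15426897]
[-0.72995767 -0.1707594  -2.40408422] [ 0.01585667  0.04214085 -0.03688379] [-0.00016016 -0.00081698  0.00056162  0.0018717   0.00056966 -0.00023039
 -0.00060742]
```

Ring centred to within about 1 mm, keeper on the rail (origin z 0.138), no contact forces: handing in.

```bash
python3 -c "
from bench import env
print(env.finish_job())"
```

```text
the job is handed in; nothing more can be done
None
```

The job is handed in at 19.5 s: the keeper hangs astride the brass rail, and the pliers are held squeezed with the ring level and spread wide around the shaft's groove. By the camera fits the ring is within about 1–2 mm of the groove's middle, with no contact force showing; the verdict itself was not returned.

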